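# Nutmeg dish off its hook, turned to the ramekin

### The job

Lift the hanging steel dish up and off its hook by its wooden grip and bring it over the middle of the open round spice box, a few centimetres above the rim without touching it, turned about a quarter turn so that its pouring lip points at the white ramekin. Keep the dish level all the way, so that the loose nutmeg stays near its middle, and leave the other things where they stand. Finish while still holding the dish there, level and still, with the nutmeg in the middle: do not put it down or let go.

Things in the scene. Friction and masses are not known exactly. Their poses are not given: they have to be found in the camera images.
- dish_grip (a point): Centre of the upright wooden grip block on the hanging dish: 26 mm (x) by 22 mm (y) by 44 mm high. Dish axes: z up, lip on the -x side. Under the block lies a flat steel strap along y, 16 mm wide, 134 mm long, 4 mm thick, top 22 mm and underside 26 mm below this point; its ends go down to the dish. The dish's underside is 154 mm below this point.
- dish_seat (a point): The middle of the dish's inside floor, on the dish axis, 151 mm below the centre of the grip; same axes as the dish.
- dish_lip (a point): Outer end of the pouring lip, a 28 mm wide spout on the dish's -x rim, 88 mm from the dish axis. On the hook it points away from the post, roughly to the robot.
- dish: The whole hanging dish (round steel dish 130 mm across and 22 mm high, strap and wooden grip), 0.2 to 0.3 kg; origin on its axis at its underside, axes as for the grip. Inside it is a shallow cone sloping down to the middle at about 14 degrees. On the hook it hangs level, its underside 72 mm above the surface.
- nutmeg_center (a point): Centre of a loose round brown nutmeg, a ball 26 mm across, 12 g, resting in the middle of the dish. It rolls easily. Its axes mean nothing.
- hook_stand: Fixed dark steel stand: post 16 mm thick on a 100 x 120 mm foot, and a flat arm 20 mm wide, 6 mm thick, running from the post to its own -x side, top face 200 mm above the surface. At its outer end, 128 mm from the post axis, a 5 mm thick upturned tip rises 14 mm above the arm. Origin: under the foot, on the post axis; z up.
- hook_seat (a point): Point on the arm's top face where the strap lies across it, 28 mm inside the arm's end; axes of the stand (x points to the post). To unhook: raise the dish more than 14 mm (at most 80 mm, or the dish meets the arm from below), then draw it to -x; the dish is wholly clear of the arm once 95 mm out.
- spice_box: Open round steel spice box, 170 mm across, 55 mm high, with seven small cups inside (none higher than the rim), loose, 0.9 kg. Origin: centre of underside.
- spice_box_rim (a point): Centre of the spice box's mouth, at rim height, 55 mm above the surface.
- ramekin_rim (a point): Centre of the mouth of the white ceramic ramekin, 86 mm across, 45 mm high, standing about 160 mm from the spice box's middle, on its left or on its right.
- silicone_lid: Bystander: flat round blue lid with a small knob, 96 mm across, 26 mm high, on the other side of the spice box from the ramekin. Origin: centre of underside.
- jar_a: Bystander: closed amber glass jar, 68 mm across, 100 mm high, at the back. Origin: centre of underside.
- jar_b: Bystander: a second amber jar of the same size, further right at the back. Origin: centre of underside.
Not all that is in view belongs to the job. Several things look just like the spice_box: the one meant starts farthest to the robot's left.

How it is judged:
On the way:
1. the dish is held by the gripper, clear of the hook arm (horizontal distance between dish_grip and hook_seat above 0.045 m and contact force between dish and hook_stand below 0.05 N and contact force between dish and the fingers above 1 N and height (world z) of dish_seat above 0.06 m), for 0.2 s.
At the end, for the whole second after the job is handed in: Gripper holds the dish still, within 0.10 rad of level, over the spice box's middle (30 mm), its floor 8 to 100 mm above the rim, touching neither box nor hook; the ramekin's centre within 40 mm of the lip's line, on the lip side; nutmeg within 18 mm of the dish's middle (horizontal distance between dish_seat and spice_box_rim below 0.03 m and z of dish_seat in the frame of spice_box_rim between 0.008 and 0.1 m and x of ramekin_rim in the frame of dish_grip below -0.08 m and y of ramekin_rim in the frame of dish_grip between -0.04 and 0.04 m and angle between dish_grip's own z axis and vertical below 0.1 rad and horizontal distance between nutmeg_center and dish_seat below 0.018 m and distance between nutmeg_center and dish_seat below 0.025 m and contact force between dish and the fingers above 1 N and contact force between dish and hook_stand below 0.05 N and contact force between dish and spice_box below 0.05 N and linear speed of dish below 0.03 m/s); the arm keeps its last pose, push and grip.
It fails at once if the nutmeg strays more than 35 mm from the dish's middle or leaves it (distance between nutmeg_center and dish_seat above 0.039 m).
It fails at once if the dish is tilted more than 0.3 rad (17 degrees) (angle between dish_grip's own z axis and vertical above 0.3 rad).
It fails at once if the spice box, ramekin, lid or a jar is moved more than 20 mm (distance of any of spice_box, ramekin_rim, silicone_lid, jar_a, jar_b from where it was at the start of the episode above 0.02 m).
It also fails if it takes over 56 s, if anything falls off the work surface, if the arm or the gripper's body presses on something with over 40 N, if the wrist force passes 120 N, or if a joint passes its speed limit or range.

### The arm

A 7-joint arm with a two-finger parallel gripper is mounted at the origin on the work surface. World frame = base frame: x ahead of the robot, y to its left, z up, the work surface at z = 0. Lengths are in m, angles in rad, forces in N, time in s.
With the tool pointing down it reaches from about 0.425 to 0.975 m from the base axis. Payload 16.7 kg.
Tool frame: the origin (TCP) lies midway between the tips of the shut fingers; the grasp point (between the pads) lies 19 mm behind it; z points along the fingers, y is the line along which they close (so a half turn about z gives the same grasp; the last joint's range is limited). The gripper opens to 85 mm and grips with 20 to 120 N. Pads are 22 mm wide; open, the fingers measure 114 mm over their backs; the gripper's body (76 mm by 85 mm) begins 54 mm behind the grasp point. The pads swing forward as they close: fully open they stand 13 mm farther back than shut.
Start: joints at [1.183, 0.426, 0.074, 1.606, -0.034, 1.111, -0.067], TCP at [0.16, -0.656, 0.231] pointing down, gripper open.
Joint ranges: [-2.85, 2.85], [-0.5, 2.14], [-1.23, 1.37], [0.21, 2.46], [-1.02, 4.16], [0.16, 2.05], [-2.73, 2.73]. Speed limits (rad/s): [1.89, 1.89, 2.39, 2.39, 3.01, 3.01, 3.01].

### API

Orientations are given as a 3x3 rotation matrix whose columns are the frame's x, y, z axes.
In Python, from bench import bot gives the robot as it stands.
- The arm moves only by the tool play_rows, never from a script. Its argument "increments" is a list of rows, each a list of 7 numbers: the turn, a rotation vector about the tool's x, y, z in degrees, then the shift along the tool's x, y, z in m, then the opening, from 0 (shut) to 1 (fully open). A call has 1 to 12 rows; each row is the pose to reach, as a shift and turn from the pose commanded when the call began, along the tool's axes at that moment; what a row does not reach only later rows make up. A row lasts 1/8 s, in which the tool goes at most 62.5 mm and 10.7 degrees, less where a joint would pass 70% of its speed; a pose out of reach is approached as far as the arm can. A call with a gripper value outside its range is refused whole. The fingers move at their own pace and stop on an object; "newtons" is the grip in N (left out, the last holds). Time passes only in rows, so rows that repeat a pose let the fingers close. It gives the time, the measured TCP pose, the force, the opening and the grip force at its end, in the units of the state.
- bot.sense(): the state, without advancing time (a new reading comes with each control period).
- bot.read_camera(name): name is "scene" or "top"; returns the picture (400x640x3 uint8, blue, green, red); there is no depth.
- bot.camera_model(name): a dict with "fx", "fy", "cx", "cy" (pixels), "rvec" (rotation vector, rad) and "tvec" (3), from world to camera coordinates, as OpenCV has them. Camera axes: x right, y down, z forward; pixel columns grow to the right and rows downward; lengths in m; the calibration is good to about 2 mm. A picture is of the moment at which its call begins. camera_model takes no time and is no camera call.
- bot.close_job(): hands the job in; it is judged then, once.
The state is a dict: "time": time; "qpos": joint angles; "qvel": joint speeds; "tau": joint torques, N m; "position": TCP position; "tcp_rot": TCP orientation; "contact_force": force on the tool from outside, world axes, zero at the start; "moment": the same for the moment, N m; "opening": finger opening in m; "gripper_force": force on a finger pad.
Only numpy, scipy, OpenCV 4.12 (cv2) and the standard library are available. Lean on these libraries where they do the work, as an engineer would, in place of code of your own. Each camera call takes 0.05 s, during which the arm holds its last target. There are 200 camera calls.

## Working session

There is one attempt and no reset: what is moved stays moved. The work goes in short steps, Python scripts to look and compute and a tool call to move; the robot and the scene stay as the last step left them, time stands still between calls to the robot, and variables do not carry over. Pictures are saved under pics/ and viewed, at most 10 in all, crops included, and the job is handed in when it is done.

Besides the shell and the picture viewer there is one more tool, called after "Emit:" by a JSON object that holds its "method" and its "body", one argument or row to a line. play_rows: Moves the arm, as the interface text tells. Its arguments: {"type":"object","properties":{"increments":{"type":"array"},"newtons":{"type":"number"}},"required":["increments"]}

```bash
mkdir -p pics; cat > h.py <<'E'
import numpy as np, cv2
from bench import bot
def cam(n):
    m=bot.camera_model(n);K=np.array([[m['fx'],0,m['cx']],[0,m['fy'],m['cy']],[0,0,1.]])
    return K,np.array(m['rvec'],float).ravel(),np.array(m['tvec'],float).ravel()
def proj(n,p):
    K,r,t=cam(n);return cv2.projectPoints(np.array(p,float).reshape(-1,1,3),r,t,K,None)[0].reshape(-1,2)
def ray(n,uv,z):
    K,r,t=cam(n);R=cv2.Rodrigues(r)[0];c=-R.T@t;d=R.T@np.linalg.inv(K)@np.array([*uv,1.])
    return c+d*(z-c[2])/d[2]
E
python3 - <<'E'
from h import *
for n in ['scene','top']:
    cv2.imwrite(f'pics/{n}0.png',bot.read_camera(n)); K,r,t=cam(n);print(n,-cv2.Rodrigues(r)[0].T@t, K[0,0])
s=bot.sense();print(s['position'],np.round(s['tcp_rot'],3),s['opening'],s['time'])
E
```

```text
scene [ 1.03271275 -0.46817077  0.99408885] 475.0405370845062
top [ 0.37184434 -0.06075964  1.25003831] 393.0342250049157
[ 0.15953303 -0.65550392  0.23069575] [[ 0.972  0.236 -0.   ]
 [ 0.236 -0.972  0.001]
 [-0.    -0.001 -1.   ]] 0.0856069274740607 0.1
```

View pics/scene0.png

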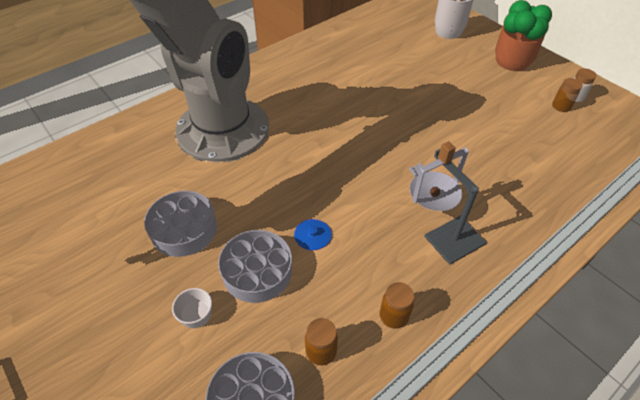

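View pics/top0.png

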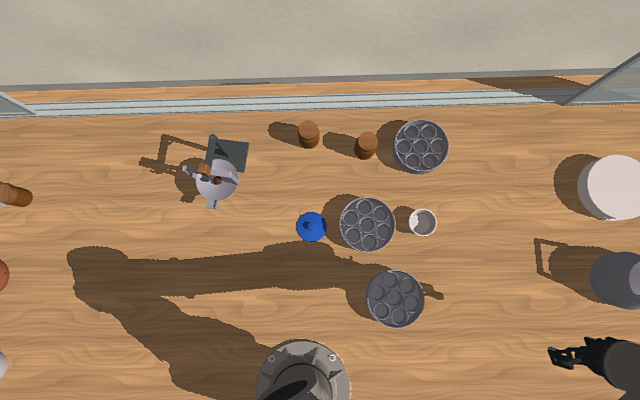

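The top view has x up and y to the left. The dish hangs near (205,180). The leftmost box is at (367,224), with the lid on its left (311,226) and the ramekin on its right (422,222). I'll enlarge the crops to measure.

```bash
python3 - <<'E'
from h import *
t=cv2.imread('pics/top0.png');s=cv2.imread('pics/scene0.png')
a=cv2.resize(t[125:225,150:260],None,fx=5,fy=5,interpolation=cv2.INTER_CUBIC)
b=cv2.resize(s[130:270,395:525],None,fx=4,fy=4,interpolation=cv2.INTER_CUBIC)
c=cv2.resize(t[185:265,285:445],None,fx=5,fy=5,interpolation=cv2.INTER_CUBIC)
cv2.imwrite('pics/c1.png',a);cv2.imwrite('pics/c2.png',b);cv2.imwrite('pics/c3.png',c)
E
```

```text
(no output)
```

View pics/c1.png

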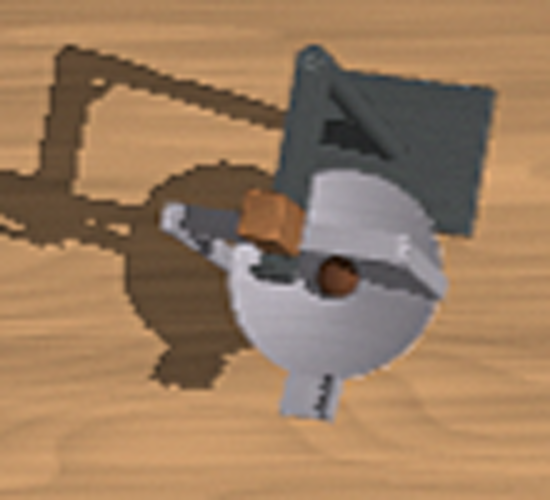

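View pics/c2.png

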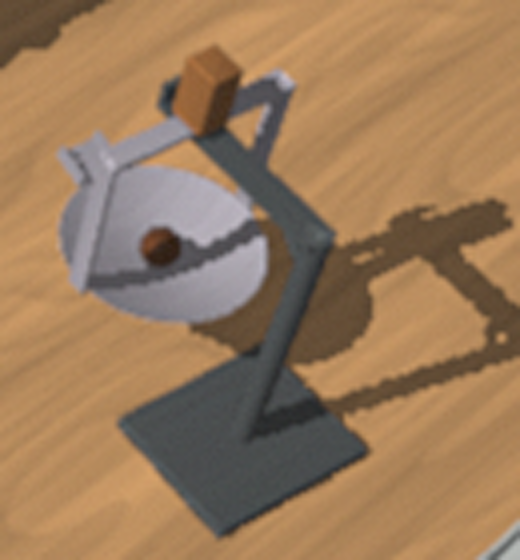

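View pics/c3.png

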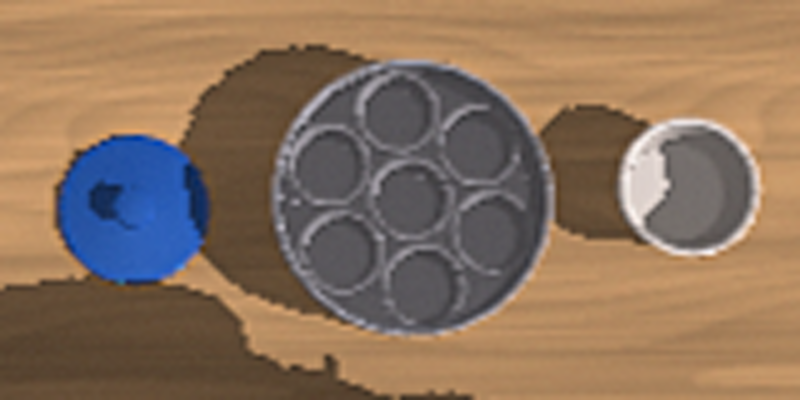

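c1 shows the dish rim centre at (336,274), the nutmeg at (338,277) and the lip end at (307,416). In c2 the grip's top face is at about (210,67). c3 shows the box mouth at (412,197), the ramekin mouth at (690,187) and the lid at (132,210).

```bash
python3 - <<'E'
from h import *
f=lambda x,y,o,s:((x+.5)/s-.5+o[0],(y+.5)/s-.5+o[1])
A=lambda x,y:f(x,y,(150,125),5);B=lambda x,y:f(x,y,(395,130),4);C=lambda x,y:f(x,y,(285,185),5)
P=lambda n,v:print(n,np.round(v,4))
rim=ray('top',A(336,274),.094);lip=ray('top',A(307,416),.094)
P('rim',rim);P('nut',ray('top',A(338,277),.089));P('lip',lip)
P('nutS',ray('scene',B(160,246),.089));
P('griptop S',ray('scene',B(210,67),.248))
P('griptop T',ray('top',A(264,215),.248))
d=lip-rim;print('lipdist',np.hypot(*d[:2]),'lip yaw',np.degrees(np.arctan2(d[1],d[0])))
# strap ends
a=ray('top',A(175,215),.204);b=ray('top',A(405,240),.204);P('strap',a);P('',b);print(np.hypot(*(a-b)[:2]))
a=ray('scene',B(110,165),.204);b=ray('scene',B(287,80),.204);P('strapS',a);P('',b);d=(a-b);print(np.hypot(*d[:2]),np.degrees(np.arctan2(d[1],d[0])))
# foot corners
c1,c2=ray('top',A(495,92),.01),ray('top',A(470,235),.01);P('foot',c1);P('',c2);d=c2-c1;print(np.hypot(*d[:2]),np.degrees(np.arctan2(d[1],d[0])))
# arm line
box=ray('top',C(412.5,197.5),.055);ram=ray('top',C(690,187),.045);P('box',box);P('ram',ram);P('lid',ray('top',C(132,210),.01))
d=ram-box;print(np.hypot(*d[:2]),np.degrees(np.arctan2(d[1],d[0])))
w=lambda a,b,z:np.linalg.norm(ray('top',C(*a),z)-ray('top',C(*b),z))
print(w((272,197),(553,197),.055),w((620,187),(760,187),.045))
s=bot.sense()
R=np.array(s['tcp_rot'])
print('time',s['time'])
E
```

```text
rim [0.6228 0.2435 0.094 ]
nut [0.622  0.2436 0.089 ]
lip [0.5367 0.2594 0.094 ]
nutS [0.6247 0.2456 0.089 ]
griptop S [0.6256 0.2407 0.248 ]
griptop T [0.622  0.2415 0.248 ]
lipdist 0.08754386789060824 lip yaw 169.52284864967098
strap [0.6342 0.304  0.204 ]
 [0.6169 0.1769 0.204 ]
0.12818785956665601
strapS [0.618  0.1783 0.204 ]
 [0.6376 0.3094 0.204 ]
0.13257304498579744 -98.48562033033176
foot [0.7603 0.1629 0.01  ]
 [0.6646 0.1788 0.01  ]
0.09694988727281113 170.5863678746375
box [ 0.4809 -0.2076  0.055 ]
ram [ 0.4844 -0.3785  0.045 ]
lid [ 0.4811 -0.036   0.01  ]
0.1709216545955097 -88.83780282219557
0.17045764515114456 0.08524815966193924
time 0.1
```

```bash
cat >> h.py <<'E'
def tgt(*pts):
    "pts: (x,y,z,psi_deg) world, tool down; prints the tool-frame rows from the present pose"
    from scipy.spatial.transform import Rotation as Ro
    s=bot.sense();R=np.array(s['tcp_rot']);p=np.array(s['position'])
    x=R[:,0];print('t',s['time'],'p',np.round(p,4),'psi',np.degrees(np.arctan2(x[1],x[0])),'tilt',np.degrees(np.arccos(-R[2,2])),'q',np.round(s['qpos'],2),'F',np.round(s['contact_force'],2),'op',s['opening'],'gf',s['gripper_force'])
    for q in pts:
        a=np.radians(q[3]);T=np.array([[np.cos(a),np.sin(a),0],[np.sin(a),-np.cos(a),0],[0,0,-1]])
        print(q,np.round(np.degrees(Ro.from_matrix(R.T@T).as_rotvec()),2),np.round(R.T@(np.array(q[:3])-p),4))
E
python3 -c "
from h import *
tgt((.16,-.656,.4,13.6),(.5,-.3,.4,13.6),(.58,.0,.4,2),(.624,.242,.33,-9.5))"
```

```text
t 0.1 p [ 0.1595 -0.6555  0.2307] psi 13.678415691526228 tilt 0.06492276427896715 q [ 1.18  0.43  0.07  1.61 -0.03  1.11 -0.07] F [ 0.52 -1.24 -0.35] op 0.0856069274740607 gf 0.0
(0.16, -0.656, 0.4, 13.6) [-0.06  0.    0.08] [ 0.0003  0.0004 -0.1693]
(0.5, -0.3, 0.4, 13.6) [-0.06  0.    0.08] [ 0.4149 -0.2651 -0.169 ]
(0.58, 0.0, 0.4, 2) [-6.000e-02  1.000e-02  1.168e+01] [ 0.5635 -0.5377 -0.1687]
(0.624, 0.242, 0.33, -9.5) [-6.000e-02  2.000e-02  2.318e+01] [ 0.6635 -0.7623 -0.0985]
```

Emit:
{"method": "play_rows", "body": {
  "increments": [
    [0, 0, 0, 0, 0, -0.06, 1],
    [0, 0, 0, 0.03, -0.02, -0.11, 1],
    [0, 0, 0, 0.08, -0.05, -0.14, 1],
    [0, 0, 0, 0.13, -0.08, -0.17, 1],
    [0, 0, 0, 0.18, -0.11, -0.17, 1],
    [0, 0, 0, 0.23, -0.145, -0.17, 1],
    [0, 0, 0, 0.28, -0.18, -0.17, 1],
    [0, 0, 0, 0.33, -0.21, -0.17, 1],
    [0, 0, 2, 0.38, -0.24, -0.17, 1],
    [0, 0, 4, 0.415, -0.28, -0.17, 1],
    [0, 0, 6, 0.44, -0.32, -0.17, 1],
    [0, 0, 8, 0.465, -0.36, -0.17, 1]
  ]
}}

```text
time: 1.6
position: [0.5266, -0.1945, 0.401]
tcp_rot: [[0.995, 0.098, -0.001], [0.098, -0.995, 0.0], [-0.001, -0.0, -1.0]]
contact_force: [0.7, 0.1, -0.5]
opening: 0.0855
gripper_force: 0.0
```

```bash
python3 -c "
from h import *
tgt((.58,.0,.4,2),(.624,.242,.33,-9.5))"
```

```text
t 1.6 p [ 0.5266 -0.1945  0.401 ] psi 5.622153965725618 tilt 0.03149727324035907 q [ 0.47  0.15 -0.27  1.61  0.04  1.39 -1.27] F [ 0.67  0.13 -0.47] op 0.08552968027446721 gf 0.0
(0.58, 0.0, 0.4, 2) [-0.01  0.03  3.62] [ 0.0722 -0.1883  0.001 ]
(0.624, 0.242, 0.33, -9.5) [-1.000e-02  3.000e-02  1.512e+01] [ 0.1398 -0.4248  0.071 ]
```

Emit:
{"method": "play_rows", "body": {
  "increments": [
    [0, 0, 1, 0.02, -0.05, 0, 1],
    [0, 0, 2, 0.04, -0.1, 0, 1],
    [0, 0, 4, 0.06, -0.15, 0, 1],
    [0, 0, 6, 0.08, -0.2, 0, 1],
    [0, 0, 8, 0.095, -0.25, 0, 1],
    [0, 0, 10, 0.11, -0.3, 0, 1],
    [0, 0, 12, 0.12, -0.35, 0.01, 1],
    [0, 0, 14, 0.13, -0.39, 0.03, 1],
    [0, 0, 15, 0.14, -0.42, 0.05, 1],
    [0, 0, 15.1, 0.14, -0.425, 0.07, 1],
    [0, 0, 15.1, 0.14, -0.425, 0.071, 1],
    [0, 0, 15.1, 0.14, -0.425, 0.071, 1]
  ]
}}

```text
time: 3.1
position: [0.624, 0.2394, 0.3311]
tcp_rot: [[0.986, -0.165, 0.001], [-0.165, -0.986, -0.0], [0.001, 0.0, -1.0]]
contact_force: [0.4, -0.1, 0.5]
opening: 0.0857
gripper_force: 0.0
```

```bash
python3 - <<'E'
from h import *
tgt((.624,.242,.213,-9.5))
s=bot.read_camera('scene');t=bot.read_camera('top')
a=cv2.resize(s[40:190,380:510],(390,450),interpolation=cv2.INTER_CUBIC)
b=cv2.resize(t[125:235,140:260],(400,450),interpolation=cv2.INTER_CUBIC)
cv2.imwrite('pics/d.png',np.hstack([a,b]))
E
```

```text
t 3.1 p [0.624  0.2394 0.3311] psi -9.500824374701619 tilt 0.044617283396026254 q [-0.12  0.39 -0.47  1.47  0.18  1.32 -2.34] F [ 0.45 -0.1   0.54] op 0.08569614941816339 gf 0.0
(0.624, 0.242, 0.213, -9.5) [ 0.01 -0.04 -0.  ] [-0.0005 -0.0026  0.1181]
```

View pics/d.png

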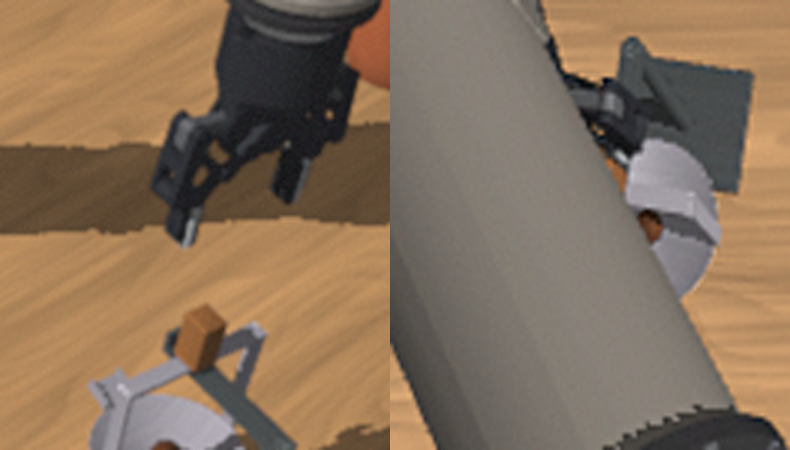

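The open fingers straddle the grip along the strap direction, so I'll descend and close gradually.

Emit:
{"method": "play_rows", "body": {
  "increments": [
    [0, 0, 0, 0, -0.002, 0.03, 1],
    [0, 0, 0, 0, -0.002, 0.06, 1],
    [0, 0, 0, 0, -0.002, 0.09, 0.9],
    [0, 0, 0, 0, -0.002, 0.105, 0.8],
    [0, 0, 0, 0, -0.002, 0.116, 0.7],
    [0, 0, 0, 0, -0.002, 0.118, 0.6],
    [0, 0, 0, 0, -0.002, 0.118, 0.52],
    [0, 0, 0, 0, -0.002, 0.118, 0.46],
    [0, 0, 0, 0, -0.002, 0.118, 0.42],
    [0, 0, 0, 0, -0.002, 0.118, 0.38],
    [0, 0, 0, 0, -0.002, 0.118, 0.36],
    [0, 0, 0, 0, -0.002, 0.118, 0.34]
  ],
  "newtons": 30
}}

```text
time: 4.7
position: [0.6239, 0.2427, 0.2124]
tcp_rot: [[0.987, -0.164, -0.0], [-0.164, -0.987, 0.0], [-0.0, -0.0, -1.0]]
contact_force: [0.1, -0.6, -0.2]
opening: 0.0289
gripper_force: 0.0
```

Emit:
{"method": "play_rows", "body": {
  "increments": [
    [0, 0, 0, 0, 0, 0, 0.32],
    [0, 0, 0, 0, 0, 0, 0.3],
    [0, 0, 0, 0, 0, 0, 0.29],
    [0, 0, 0, 0, 0, 0, 0.28],
    [0, 0, 0, 0, 0, 0, 0.27],
    [0, 0, 0, 0, 0, 0, 0.26],
    [0, 0, 0, 0, 0, 0, 0.25],
    [0, 0, 0, 0, 0, 0, 0.24],
    [0, 0, 0, 0, 0, 0, 0.2],
    [0, 0, 0, 0, 0, 0, 0.1],
    [0, 0, 0, 0, 0, 0, 0],
    [0, 0, 0, 0, 0, 0, 0]
  ],
  "newtons": 30
}}

```text
time: 6.2
position: [0.6239, 0.2429, 0.2125]
tcp_rot: [[0.987, -0.164, 0.0], [-0.164, -0.987, 0.0], [0.0, -0.0, -1.0]]
contact_force: [-0.4, 2.5, 5.3]
opening: 0.0217
gripper_force: 30.2
```

Emit:
{"method": "play_rows", "body": {
  "increments": [
    [0, 0, 0, 0, 0, 0, 0],
    [0, 0, 0, 0, 0, 0, 0]
  ],
  "newtons": 80
}}

```text
time: 6.45
position: [0.624, 0.2428, 0.2126]
tcp_rot: [[0.987, -0.164, 0.0], [-0.164, -0.987, 0.0], [0.0, -0.0, -1.0]]
contact_force: [-1.1, 1.8, 6.2]
opening: 0.0207
gripper_force: 77.9
```

```bash
python3 - <<'E'
from h import *
tgt((.624,.242,.213,-9.5))
print(bot.sense()['moment'])
E
```

```text
t 6.45 p [0.624  0.2428 0.2126] psi -9.419635097814611 tilt 0.02449170764702544 q [-0.13  0.47 -0.46  1.61  0.23  1.11 -2.39] F [-1.07  1.83  6.21] op 0.02073834750046071 gf 77.92802095413208
(0.624, 0.242, 0.213, -9.5) [-0.02 -0.02  0.08] [ 0.0002  0.0008 -0.0004]
[ 0.62547434  0.19712587 -0.00141409]
```

Gripped on 21 mm of wood. Now a slow lift of about 45 mm.

Emit:
{"method": "play_rows", "body": {
  "increments": [
    [0, 0, 0, 0, 0, -0.001, 0],
    [0, 0, 0, 0, 0, -0.003, 0],
    [0, 0, 0, 0, 0, -0.006, 0],
    [0, 0, 0, 0, 0, -0.01, 0],
    [0, 0, 0, 0, 0, -0.015, 0],
    [0, 0, 0, 0, 0, -0.02, 0],
    [0, 0, 0, 0, 0, -0.026, 0],
    [0, 0, 0, 0, 0, -0.032, 0],
    [0, 0, 0, 0, 0, -0.037, 0],
    [0, 0, 0, 0, 0, -0.041, 0],
    [0, 0, 0, 0, 0, -0.044, 0],
    [0, 0, 0, 0, 0, -0.045, 0]
  ]
}}

```text
time: 7.95
position: [0.6239, 0.2427, 0.2575]
tcp_rot: [[0.987, -0.164, 0.0], [-0.164, -0.987, 0.0], [0.0, -0.0, -1.0]]
contact_force: [-0.4, -1.1, -2.3]
opening: 0.0211
gripper_force: 78.1
```

```bash
python3 - <<'E'
from h import *
tgt((.624,.242,.213,-9.5))
s=bot.read_camera('scene')
cv2.imwrite('pics/e.png',cv2.resize(s[60:280,390:530],(420,600)[::1],interpolation=cv2.INTER_CUBIC)[:600])
E
```

```text
t 7.95 p [0.6239 0.2427 0.2575] psi -9.41948437288829 tilt 0.01587088799104476 q [-0.13  0.44 -0.47  1.56  0.21  1.19 -2.37] F [-0.36 -1.06 -2.28] op 0.021107988216663858 gf 78.14359903335571
(0.624, 0.242, 0.213, -9.5) [-0.01 -0.01  0.08] [0.0002 0.0007 0.0445]
```

View pics/e.png

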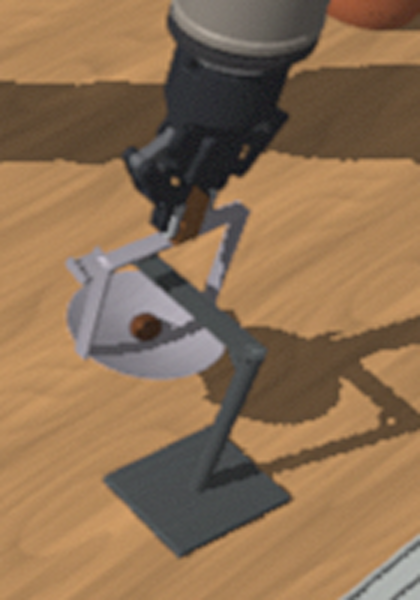

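The dish is off its seat and level, with the nutmeg in the middle at (145,325). Next I'll draw it out along −x.

Emit:
{"method": "play_rows", "body": {
  "increments": [
    [0, 0, 0, -0.001, 0, 0, 0],
    [0, 0, 0, -0.004, 0, 0, 0],
    [0, 0, 0, -0.011, 0, 0, 0],
    [0, 0, 0, -0.023, 0, 0, 0],
    [0, 0, 0, -0.038, 0, 0, 0],
    [0, 0, 0, -0.055, 0, 0, 0],
    [0, 0, 0, -0.072, 0, 0, 0],
    [0, 0, 0, -0.087, 0, 0, 0],
    [0, 0, 0, -0.099, 0, 0, 0],
    [0, 0, 0, -0.106, 0, 0, 0],
    [0, 0, 0, -0.109, 0, 0, 0],
    [0, 0, 0, -0.11, 0, 0, 0]
  ]
}}

```text
time: 9.5
position: [0.5155, 0.2606, 0.2573]
tcp_rot: [[0.986, -0.164, 0.0], [-0.164, -0.986, 0.0], [0.0, -0.0, -1.0]]
contact_force: [-0.3, -0.3, -2.9]
opening: 0.0212
gripper_force: 78.2
```

```bash
python3 - <<'E'
from h import *
tgt((.53,.12,.28,0),(.55,.0,.29,40),(.53,-.1,.29,70),(.4809,-.2076,.28,91.2),(.4809,-.2076,.235,91.2))
s=bot.read_camera('scene')
cv2.imwrite('pics/f.png',cv2.resize(s[60:280,330:530],None,fx=2.5,fy=2.5,interpolation=cv2.INTER_CUBIC))
E
```

```text
t 9.5 p [0.5155 0.2606 0.2573] psi -9.435955150805967 tilt 0.0060812261568284325 q [-0.15  0.29 -0.52  1.77  0.16  1.12 -2.45] F [-0.33 -0.3  -2.88] op 0.021221234588449576 gf 78.24502229690552
(0.53, 0.12, 0.28, 0) [-0.01 -0.   -9.44] [ 0.0373  0.1363 -0.0227]
(0.55, 0.0, 0.29, 40) [ -0.    -0.   -49.44] [ 0.0767  0.2514 -0.0327]
(0.53, -0.1, 0.29, 70) [-0.000e+00 -1.000e-02 -7.944e+01] [ 0.0734  0.3534 -0.0327]
(0.4809, -0.2076, 0.28, 91.2) [-0.0000e+00 -1.0000e-02 -1.0064e+02] [ 0.0426  0.4676 -0.0227]
(0.4809, -0.2076, 0.235, 91.2) [-0.0000e+00 -1.0000e-02 -1.0064e+02] [0.0426 0.4676 0.0223]
```

View pics/f.png

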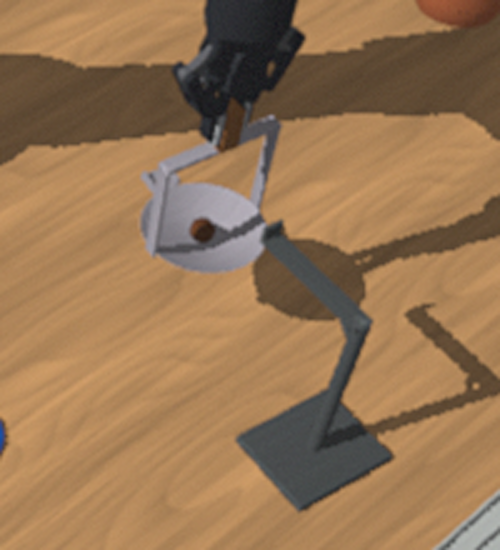

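The dish is clear of the hook arm and still level, with the nutmeg centred. I'll move straight to over the box at this height, since the underside at 0.117 clears everything, and then turn in place.

Emit:
{"method": "play_rows", "body": {
  "increments": [
    [0, 0, 0, 0.0002, 0.0025, 0, 0],
    [0, 0, 0, 0.0007, 0.0075, 0, 0],
    [0, 0, 0, 0.0014, 0.015, 0, 0],
    [0, 0, 0, 0.0023, 0.025, 0, 0],
    [0, 0, 0, 0.0034, 0.0375, 0, 0],
    [0, 0, 0, 0.0048, 0.0525, 0, 0],
    [0, 0, 0, 0.0064, 0.07, 0, 0],
    [0, 0, 0, 0.0082, 0.09, 0, 0],
    [0, 0, 0, 0.01, 0.11, 0, 0],
    [0, 0, 0, 0.0118, 0.13, 0, 0],
    [0, 0, 0, 0.0137, 0.15, 0, 0],
    [0, 0, 0, 0.0155, 0.17, 0, 0]
  ]
}}

```text
time: 11.05
position: [0.5026, 0.0889, 0.2574]
tcp_rot: [[0.986, -0.164, 0.0], [-0.164, -0.986, -0.0], [0.0, 0.0, -1.0]]
contact_force: [0.3, 0.1, -1.5]
opening: 0.0212
gripper_force: 78.2
```

Emit:
{"method": "play_rows", "body": {
  "increments": [
    [0, 0, 0, 0.0018, 0.02, 0, 0],
    [0, 0, 0, 0.0036, 0.04, 0, 0],
    [0, 0, 0, 0.0055, 0.06, 0, 0],
    [0, 0, 0, 0.0073, 0.08, 0, 0],
    [0, 0, 0, 0.0091, 0.1, 0, 0],
    [0, 0, 0, 0.0109, 0.12, 0, 0],
    [0, 0, 0, 0.0128, 0.14, 0, 0],
    [0, 0, 0, 0.0146, 0.16, 0, 0],
    [0, 0, 0, 0.0164, 0.18, 0, 0],
    [0, 0, 0, 0.0182, 0.2, 0, 0],
    [0, 0, 0, 0.02, 0.22, 0, 0],
    [0, 0, 0, 0.0217, 0.238, 0, 0]
  ]
}}

```text
time: 12.55
position: [0.4847, -0.1493, 0.2574]
tcp_rot: [[0.986, -0.164, 0.0], [-0.164, -0.986, -0.0], [0.0, 0.0, -1.0]]
contact_force: [0.3, 0.3, -1.4]
opening: 0.0211
gripper_force: 78.3
```

Emit:
{"method": "play_rows", "body": {
  "increments": [
    [0, 0, 0, 0.0014, 0.0155, 0, 0],
    [0, 0, 0, 0.0026, 0.0285, 0, 0],
    [0, 0, 0, 0.0036, 0.039, 0, 0],
    [0, 0, 0, 0.0043, 0.047, 0, 0],
    [0, 0, 0, 0.0048, 0.053, 0, 0],
    [0, 0, 0, 0.0052, 0.057, 0, 0],
    [0, 0, 0, 0.0054, 0.059, 0, 0],
    [0, 0, 0, 0.0054, 0.0596, 0, 0],
    [0, 0, 0, 0.0054, 0.0596, 0, 0],
    [0, 0, 0, 0.0054, 0.0596, 0, 0]
  ]
}}

```text
time: 13.8
position: [0.4809, -0.2074, 0.2574]
tcp_rot: [[0.987, -0.163, 0.0], [-0.163, -0.987, 0.0], [0.0, -0.0, -1.0]]
contact_force: [0.3, 0.9, -1.8]
opening: 0.0211
gripper_force: 78.3
```

```bash
python3 - <<'E'
from h import *
tgt((.4809,-.2076,.24,91.2))
E
```

```text
t 13.8 p [ 0.4809 -0.2074  0.2574] psi -9.407973227714642 tilt 0.005543445120748627 q [ 0.47  0.16 -0.21  1.9   0.04  1.08 -1.49] F [ 0.29  0.89 -1.83] op 0.021122563851023252 gf 78.31495642662048
(0.4809, -0.2076, 0.24, 91.2) [-0.0000e+00 -1.0000e-02 -1.0061e+02] [0.     0.0002 0.0174]
```

Emit:
{"method": "play_rows", "body": {
  "increments": [
    [0, 0, -1, 0, 0, 0, 0],
    [0, 0, -3.5, 0, 0, 0.001, 0],
    [0, 0, -8, 0, 0, 0.002, 0],
    [0, 0, -13.5, 0, 0, 0.003, 0],
    [0, 0, -19.5, 0, 0, 0.004, 0],
    [0, 0, -25.5, 0, 0, 0.005, 0],
    [0, 0, -31.5, 0, 0, 0.006, 0],
    [0, 0, -37.5, 0, 0, 0.007, 0],
    [0, 0, -43, 0, 0, 0.008, 0],
    [0, 0, -47, 0, 0, 0.009, 0],
    [0, 0, -49.3, 0, 0, 0.009, 0],
    [0, 0, -50.3, 0, 0, 0.009, 0]
  ]
}}

```text
time: 15.3
position: [0.4809, -0.2076, 0.2483]
tcp_rot: [[0.755, 0.655, -0.0], [0.655, -0.755, 0.0], [0.0, -0.0, -1.0]]
contact_force: [0.4, -0.5, -2.2]
opening: 0.021
gripper_force: 78.3
```

Emit:
{"method": "play_rows", "body": {
  "increments": [
    [0, 0, -1, 0, 0, 0, 0],
    [0, 0, -3.5, 0, 0, 0.001, 0],
    [0, 0, -8, 0, 0, 0.002, 0],
    [0, 0, -13.5, 0, 0, 0.003, 0],
    [0, 0, -19.5, 0, 0, 0.004, 0],
    [0, 0, -25.5, 0, 0, 0.005, 0],
    [0, 0, -31.5, 0, 0, 0.006, 0],
    [0, 0, -37.5, 0, 0, 0.007, 0],
    [0, 0, -43, 0, 0, 0.008, 0],
    [0, 0, -47, 0, 0, 0.008, 0],
    [0, 0, -49.3, 0, 0, 0.008, 0],
    [0, 0, -50.3, 0, 0, 0.008, 0]
  ]
}}

```text
time: 16.8
position: [0.4809, -0.2076, 0.2404]
tcp_rot: [[-0.021, 1.0, 0.0], [1.0, 0.021, -0.0], [-0.0, 0.0, -1.0]]
contact_force: [0.4, -0.8, -2.3]
opening: 0.021
gripper_force: 78.3
```

Emit:
{"method": "play_rows", "body": {
  "increments": [
    [0, 0, 0, 0, 0, 0, 0],
    [0, 0, 0, 0, 0, 0, 0],
    [0, 0, 0, 0, 0, 0, 0],
    [0, 0, 0, 0, 0, 0, 0],
    [0, 0, 0, 0, 0, 0, 0],
    [0, 0, 0, 0, 0, 0, 0]
  ]
}}

```text
time: 17.55
position: [0.4809, -0.2076, 0.2403]
tcp_rot: [[-0.021, 1.0, 0.0], [1.0, 0.021, 0.0], [0.0, 0.0, -1.0]]
contact_force: [0.6, -0.7, -1.8]
opening: 0.0212
gripper_force: 78.3
```

```bash
python3 - <<'E'
from h import *
tgt((.4809,-.2076,.24,91.2))
s=bot.read_camera('scene');t=bot.read_camera('top')
a=cv2.resize(s[130:340,140:360],(400,382),interpolation=cv2.INTER_CUBIC)
b=cv2.resize(t[160:290,310:446],(400,382),interpolation=cv2.INTER_CUBIC)
cv2.imwrite('pics/g.png',np.hstack([a,b]))
pts=[(.4809,-.2076,.115),(.4826,-.2956,.120),(.4809,-.2076,.055),(.4844,-.3785,.045)]
print((proj('scene',pts)-[140,130])*400/220);print((proj('top',pts)-[310,160])*400/136)
E
```

```text
t 17.55 p [ 0.4809 -0.2076  0.2403] psi 91.17649513050324 tilt 0.005058396884823198 q [ 0.64  0.2  -0.4   1.91  0.09  1.05  0.22] F [ 0.6  -0.69 -1.83] op 0.021154989543709958 gf 78.28828454017639
(0.4809, -0.2076, 0.24, 91.2) [ 0.   -0.   -0.02] [-0.      0.      0.0003]
[[201.20207983 207.4066791 ]
 [139.41872488 245.54173482]
 [206.38818225 233.75165563]
 [ 91.43922446 316.93560028]]
[[175.17146167 182.80290351]
 [265.9487888  178.49856823]
 [167.89411521 188.53258959]
 [331.14061177 182.32397386]]
```

View pics/g.png

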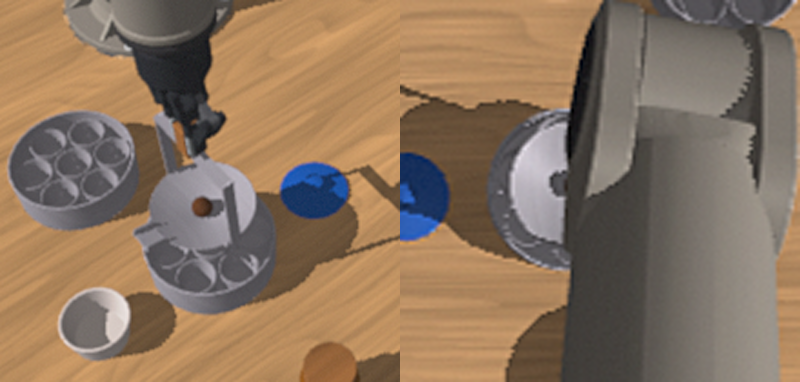

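The dish is level over the box. The nutmeg is at (202,207), where I predicted (201,207), and the lip at about (139,240) points at the ramekin. I'm handing the job in.

```bash
python3 -c "
from bench import bot
print(bot.close_job())"
```

```text
the job is handed in; nothing more can be done
None
```

The job is handed in at about 17.6 s (no verdict came back): the gripper holds the dish level and still over the spice box, its floor about 48 mm above the rim, with the lip pointing at the ramekin and the nutmeg in the middle.

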